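Open the touch-latch bit case

TASK

Open the yellow bit case without gripping anything: press the front of its lid down with a fingertip until the touch catch lets go, take the finger away so that the lid springs ajar by itself, then push the lid right back with the outside of the fingers until it rests fully open. The case must stay standing where it is, and the drill, tri-square, saucer and mallet must be left alone.

Things in the scene. Friction and masses are not known exactly. Their poses are not given: they have to be found in the camera images.
- bit_case: Yellow plastic bit case, loose on the bench and heavy (about 1.8 kg, it slides if shoved hard). Origin: centre of its underside. Its x axis points from the front to the hinge side, y along its width, z up. Outside 130 mm in x, 190 mm in y; walls 4 mm, rim 55 mm above the bench, open top with a low rack of bits (under 30 mm high) inside. The closed lid's top is 75 mm above the bench. The hinge line runs along y at x = +65 mm, z = 61 mm of this frame.
- case_lid (a joint): Lid hinge angle in rad: 0 shut on its catch; pressed in it turns negative (stop at -0.045, 6 mm at the front edge; the catch lets go at about -0.03; 3 N at the pad does it, 6 N meets the stop). Freed, it springs to 0.6 and stays ajar on a spring pin. Pushed past upright (1.57) it falls back to its stop at 1.95, fully open; left short of upright it sinks to ajar.
- lid_pad (a point): Centre of the round black thumb pad (34 mm across, flush) on top of the lid, the place to press: 105 mm from the hinge line, half-way along the width, 75 mm above the bench when closed. Moves with the lid.
- lid_edge (a point): Middle of the lid's front edge, half-way up its 14 mm thickness; 130 mm from the hinge line. With the lid ajar it stands about 138 mm above the bench, upright about 191 mm. Smooth plastic that slides along a pushing finger. Moves with the lid.
- saucer: Green ceramic saucer, 130 mm across, 18 mm high, origin at the centre of its underside. To be left alone.
- mallet: Small wooden mallet lying flat, 205 mm long in its x, head 55 x 90 x 55 mm at its +x end. Origin half-way along, at the underside. To be left alone.
- drill: Blue and black battery drill with a red push-button trigger lying on its side, about 230 x 190 mm and 72 mm high, origin near its middle, at the underside. To be left alone.
- tri_square: Steel tri-square lying flat, 110 mm stock 16 mm high and 150 mm blade 4 mm thick, origin near its middle, at the underside. To be left alone.

How it is judged (in metres and radians):
On the way, in this order (a step that is already met when the one before it is completed fails the run):
1. the lid is pressed in at the touch catch (value of joint case_lid below -0.012 rad and contact force between the fingers and bit_case above 0.5 N).
2. the lid has sprung ajar by itself, with no finger on it (value of joint case_lid between 0.35 and 0.95 rad and contact force between each of the arm, the fingers and bit_case below 0.1 N), for 0.2 s.
3. the lid is pushed right back (value of joint case_lid above 1.75 rad), for 0.2 s.
At the end, for the whole second after the job is handed in: The lid rests fully open (beyond 1.75 rad) and still; the case stands flat within 30 mm of where it was, and saucer, mallet, drill and tri-square are within 20 mm of where they were (value of joint case_lid above 1.75 rad and velocity of joint case_lid below 0.1 rad/s and distance of bit_case from where it was at the start of the episode below 0.03 m and angle between bit_case's own z axis and vertical below 0.05 rad and linear speed of bit_case below 0.02 m/s and distance of each of saucer, mallet, drill, tri_square from where it was at the start of the episode below 0.02 m); the robot touches nothing.
It fails at once if the case was shoved about, lifted or tipped (distance of bit_case from where it was at the start of the episode above 0.03 m or height (world z) of bit_case above 0.012 m or angle between bit_case's own z axis and vertical above 0.12 rad).
It fails at once if the saucer, mallet, drill or tri-square was moved or lifted (distance of any of saucer, mallet, drill, tri_square from where it was at the start of the episode above 0.02 m).
It also fails if it takes over 45 s, if anything falls off the work surface, if the arm or the gripper's body presses on something with over 40 N, if the wrist force passes 120 N, or if a joint passes its speed limit or range.

ROBOT

A 6-joint arm with a two-finger parallel gripper is mounted at the origin on the work surface. World frame = base frame: x ahead of the robot, y to its left, z up, the work surface at z = 0. Lengths are in mm, angles in rad, forces in N, time in s.
With the tool pointing down it reaches from about 325 to 775 mm from the base axis. Payload 5.5 kg.
Tool frame: the origin (TCP) lies on the centre line of the jaws, within the pads' length; the fingertips stand 22 mm ahead of it and the grasp point (between the pads) lies 3 mm ahead of it; z points along the fingers, x is the direction in which the jaws open and shut, and the axes are right-handed (so a half turn about z gives the same grasp; the last joint's range is limited). The gripper opens to 88 mm and grips with 3 to 60 N. Pads are 20 mm wide; open, the fingers measure 115 mm over their backs; the gripper's body (75 mm by 178 mm) begins 61 mm behind the grasp point.
Start: joints at [1.261, 0.091, 1.231, -0, 1.82, -0.057], TCP at [150.073, 580.943, 244.631] pointing down, gripper open.
Joint ranges: [-2.87, 2.87], [-0.86, 2.18], [0.17, 2.46], [-1.51, 4.65], [0.06, 2.69], [-2.65, 2.65]. Speed limits (rad/s): [2.57, 2.57, 3.01, 3.14, 3.14, 3.14].

INTERFACE

Orientations are given as a unit quaternion [x, y, z, w].
In Python, from cell import robot, cams gives the robot as it stands.
- The arm moves only by the tool drive_tool, never from a script. Its argument "series" is a list that holds one entry, the list of rows, each a list of 5 numbers: the finger opening in m, from 0 to 0.0878, then the shift along the world's x, y, z in m, then the turn about the world's z in rad. A call has 1 to 12 rows; each row is the pose to reach, as a shift and turn from the pose commanded when the call began; what a row does not reach only later rows make up. A row lasts 1/10 s, in which the tool goes at most 50 mm and 8.59 degrees, less where a joint would pass 70% of its speed; a pose out of reach is approached as far as the arm can. A call with a gripper value outside its range is refused whole. The fingers move at their own pace and stop on an object; the grip force is fixed at half the most. Time passes only in rows, so rows that repeat a pose let the fingers close. It gives the time, the measured TCP pose, the force and the opening at its end, in the units of the state.
- robot.observe(): the state, without advancing time (a new reading comes with each control period).
- cams.camera(name): name is "side" or "top"; returns a dict with "img" (480x640x3 uint8, blue, green, red), "range_z" (480x640 float32, mm along the optical axis (not along the pixel's ray), 0 where there is no reading), "fx", "fy", "cx", "cy" (pixels), "dist" ([k1, k2, p1, p2, k3] as OpenCV has them; the pictures are not rectified), "R" (3x3) and "t" (3): a world point X has camera coordinates R X + t. Camera axes: x right, y down, z forward; pixel columns grow to the right and rows downward; lengths in mm; the calibration is good to about 2 mm. A picture is of the moment at which its call begins.
- robot.hand_in(): hands the job in, once; it reports no verdict.
The state is a dict: "time": time; "joint_positions": joint angles; "qd": joint speeds; "effort": joint torques, N m; "eef_pos": TCP position; "orientation": TCP orientation; "wrist_force": force on the tool from outside, world axes, zero at the start; "ft_torque": the same for the moment, N m; "gripper_width": finger opening in mm.
Only numpy, scipy, OpenCV 4.12 (cv2) and the standard library are available. Lean on these libraries where they do the work, as an engineer would, in place of code of your own. Each camera call takes 0.05 s, during which the arm holds its last target. There are 200 camera calls.

## Working session

There is one attempt and no reset: what is moved stays moved. The work goes in short steps, Python scripts to look and compute and a tool call to move; the robot and the scene stay as the last step left them, time stands still between calls to the robot, and variables do not carry over. Pictures are saved under pics/ and viewed, about 8 in all and at most 12, crops included, and the job is handed in when it is done.

Besides the shell and the picture viewer there is one more tool, called after ">>>" by a JSON object that holds its "fn" and its "kwargs". drive_tool: Moves the arm, as the interface text tells. Its arguments: {"type":"object","properties":{"series":{"type":"array"}},"required":["series"]}

```bash
mkdir -p pics; cat > h.py <<'E'
import numpy as np,cv2
from cell import robot,cams
def grab(n,f):
    c=cams.camera(n); cv2.imwrite('pics/'+f+'.png',c['img']); np.savez('pics/'+f+'.npz',**{k:np.array(v) for k,v in c.items()}); return c
def world(c,u,v,z=None,depth=None):
    K=np.array([[c['fx'],0,c['cx']],[0,c['fy'],c['cy']],[0,0,1.]])
    p=cv2.undistortPoints(np.array([[[u,v]]],float),K,np.array(c['dist'],float))[0,0]
    R=np.array(c['R']);t=np.array(c['t']).ravel()
    d=np.array([p[0],p[1],1.])
    if z is None:
        return R.T@(d*(depth or float(c['range_z'][int(v),int(u)]))-t)
    o=-R.T@t; w=R.T@d
    return o+w*(z-o[2])/w[2]
E
python3 - <<'E'
from h import *
grab('top','t0');grab('side','s0');o=robot.observe();print(o)
E
```

```text
{'time': 0.1, 'joint_positions': array([ 1.26130090e+00,  9.18007185e-02,  1.23175080e+00,  4.03864175e-06,
        1.81977957e+00, -5.67358396e-02]), 'qd': array([ 0.00063178, -0.00181856, -0.00228537, -0.00128017,  0.00086216,
       -0.00041915]), 'effort': array([ 2.25967728e-03, -4.47855806e+01, -4.07570672e+01,  6.99309586e-02,
        2.85117369e-02, -9.63570233e-05]), 'eef_pos': array([150.00127427, 580.72335638, 243.61791822]), 'orientation': array([ 7.90593102e-01,  6.12341238e-01, -7.17385494e-04,  4.90821982e-04]), 'wrist_force': array([ 1.18096525,  0.40312859, -0.3079722 ]), 'ft_torque': array([ 0.01228282, -0.02651567, -0.01046108]), 'gripper_width': 87.45256127922231}
```

View pics/t0.png

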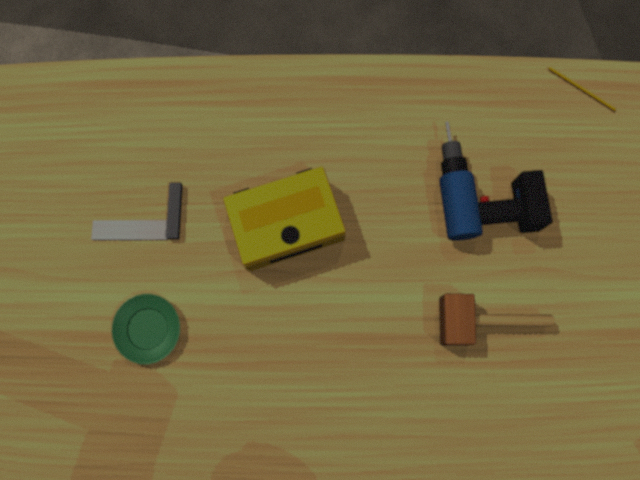

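View pics/s0.png

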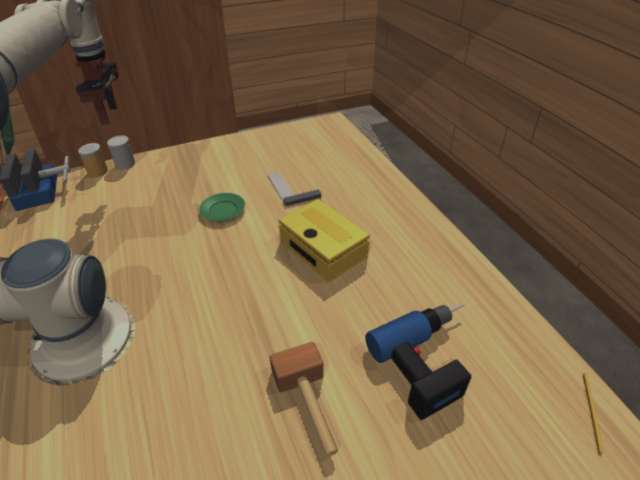

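The top view shows the pad at (290,235) and the lid corners near (226,196), (325,170), (344,235) and (248,266). The front faces the robot (image down), and the tri-square and saucer lie to the left, clear of the case.

```bash
python3 - <<'E'
from h import *
c=dict(np.load('pics/t0.npz'))
for n,(u,v) in dict(pad=(290,235),BL=(226,196),BR=(325,170),FR=(344,235),FL=(248,266)).items():
    print(n,world(c,u,v,75).round(1), world(c,u,v).round(1))
P=[world(c,*q,75)[:2] for q in [(226,196),(325,170),(344,235),(248,266)]]
m=cv2.minAreaRect(np.array(P,np.float32));print(m)
hsv=cv2.cvtColor(c['img'],cv2.COLOR_BGR2HSV)
m=((c['img'][...,2]<60)&(c['img'].max(2)<60)).astype(np.uint8);n,l,s,ce=cv2.connectedComponentsWithStats(m)
for i in range(1,n):
    if s[i,4]>80 and 220<ce[i][0]<350: print(s[i],ce[i],world(c,*ce[i],75).round(1))
s=dict(np.load('pics/s0.npz')); print('side pad',world(s,310,233,75).round(1),world(s,310,233).round(1))
E
```

```text
pad [546.7  42.4  75. ] [547.   42.5  73.7]
BL [618.5 157.6  75. ] [618.8 157.8  73.9]
BR [666.4 -19.2  75. ] [694.  -19.4  -2.8]
FR [546.5 -52.   75. ] [553.4 -53.1  44.5]
FL [491.9 114.6  75. ] [496.3 118.2  49.6]
((578.2920532226562, 51.68135070800781), (133.4223175048828, 183.17245483398438), 15.298256874084473)
[215   0  19  23 110] [222.05454545   8.74545455] [1007.7  183.8   75. ]
[282 227  17  17 231] [289.95238095 234.6969697 ] [547.3  42.5  75. ]
[268 243  56  21 232] [295.87068966 253.20258621] [514.3  31.8  75. ]
side pad [547.3  42.3  75. ] [ 274.1 -695.3  755.3]
```

>>> {"fn": "drive_tool", "kwargs": {"series": [[[0,0.1,-0.1,0,0.3],[0,0.397,-0.538,-0.06,0.53],[0,0.397,-0.538,-0.06,0.53],[0,0.397,-0.538,-0.06,0.53],[0,0.397,-0.538,-0.06,0.53],[0,0.397,-0.538,-0.06,0.53],[0,0.397,-0.538,-0.06,0.53],[0,0.397,-0.538,-0.06,0.53],[0,0.397,-0.538,-0.06,0.53],[0,0.397,-0.538,-0.06,0.53],[0,0.397,-0.538,-0.06,0.53],[0,0.397,-0.538,-0.06,0.53]]]}}

```text
time: 1.3
eef_pos: [502.4, 104.0, 191.7]
orientation: [0.603, 0.798, -0.0, -0.0]
wrist_force: [0.6, 0.5, 0.6]
gripper_width: 0.5
```

>>> {"fn": "drive_tool", "kwargs": {"series": [[[0,0,0,0,0],[0,0,0,0,0],[0,0,0,0,0]]]}}

```text
time: 1.6
eef_pos: [501.2, 106.8, 192.1]
orientation: [0.602, 0.798, 0.0, -0.0]
wrist_force: [0.7, 0.3, -0.2]
gripper_width: 0.2
```

>>> {"fn": "drive_tool", "kwargs": {"series": [[[0,0.03,-0.04,0,0],[0,0.046,-0.0645,-0.03,0],[0,0.046,-0.0645,-0.07,0],[0,0.046,-0.0645,-0.08,0],[0,0.046,-0.0645,-0.08,0],[0,0.046,-0.0645,-0.08,0]]]}}

```text
time: 2.2
eef_pos: [548.0, 42.8, 114.2]
orientation: [0.602, 0.799, 0.001, 0.001]
wrist_force: [0.8, -0.5, 0.2]
gripper_width: 0.7
```

```bash
python3 - <<'E'
from h import *
t=grab('top','t1');s=grab('side','s1')
a=cv2.resize(t['img'][140:300,190:390],None,fx=2,fy=2,interpolation=2);b=cv2.resize(s['img'][120:280,220:420],None,fx=2,fy=2,interpolation=2)
cv2.imwrite('pics/c1.png',np.hstack([a,b]));print(robot.observe()['eef_pos'])
E
```

```text
[548.63811161  42.39589097 114.96502975]
```

View pics/c1.png

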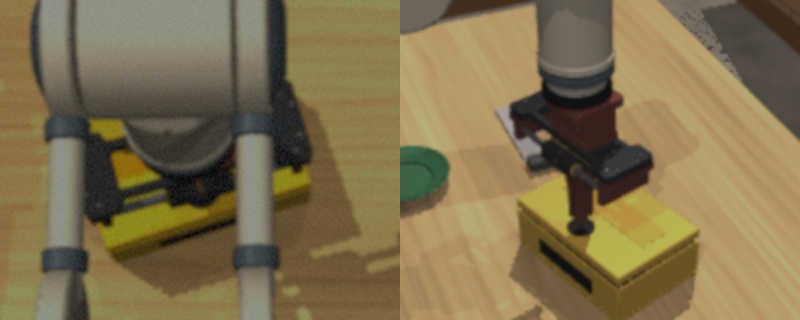

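The side crop shows the closed fingertips right over the pad (crop px 580,225). The next move presses down gently.

>>> {"fn": "drive_tool", "kwargs": {"series": [[[0,0,0,-0.006,0],[0,0,0,-0.012,0],[0,0,0,-0.016,0],[0,0,0,-0.018,0],[0,0,0,-0.018,0]]]}}

```text
time: 2.8
eef_pos: [547.5, 41.4, 93.8]
orientation: [0.603, 0.798, -0.0, -0.0]
wrist_force: [-1.2, 1.1, 1.1]
gripper_width: 0.7
```

>>> {"fn": "drive_tool", "kwargs": {"series": [[[0,0,0,-0.001,0],[0,0,0,-0.002,0],[0,0,0,-0.002,0]]]}}

```text
time: 3.1
eef_pos: [547.9, 41.5, 92.9]
orientation: [0.603, 0.798, 0.0, 0.0]
wrist_force: [-2.3, 0.6, 4.3]
gripper_width: 0.6
```

>>> {"fn": "drive_tool", "kwargs": {"series": [[[0,0,0,-0.001,0],[0,0,0,-0.002,0],[0,0,0,-0.002,0]]]}}

```text
time: 3.4
eef_pos: [547.9, 41.4, 92.6]
orientation: [0.603, 0.798, 0.0, 0.001]
wrist_force: [-6.0, 0.3, 12.3]
gripper_width: 0.3
```

>>> {"fn": "drive_tool", "kwargs": {"series": [[[0,0,0,0.05,0],[0,0,0,0.1,0],[0,0,0,0.13,0],[0,0,0,0.13,0],[0,-0.04,-0.012,0.13,0],[0,-0.08,-0.024,0.13,0],[0,-0.12,-0.036,0.13,0],[0,-0.12,-0.036,0.13,0],[0,-0.12,-0.036,0.13,0]]]}}

```text
time: 4.3
eef_pos: [427.4, 5.3, 219.4]
orientation: [0.603, 0.798, 0.0, 0.0]
wrist_force: [0.3, 0.7, 0.7]
gripper_width: -0.1
```

```bash
python3 - <<'E'
from h import *
t=grab('top','t2');s=grab('side','s2')
a=cv2.resize(t['img'][140:300,190:390],None,fx=2,fy=2,interpolation=2);b=cv2.resize(s['img'][120:280,220:420],None,fx=2,fy=2,interpolation=2)
cv2.imwrite('pics/c2.png',np.hstack([a,b]));print(robot.observe()['eef_pos'])
E
```

```text
[428.2826352    5.59842755 219.50639846]
```

View pics/c2.png

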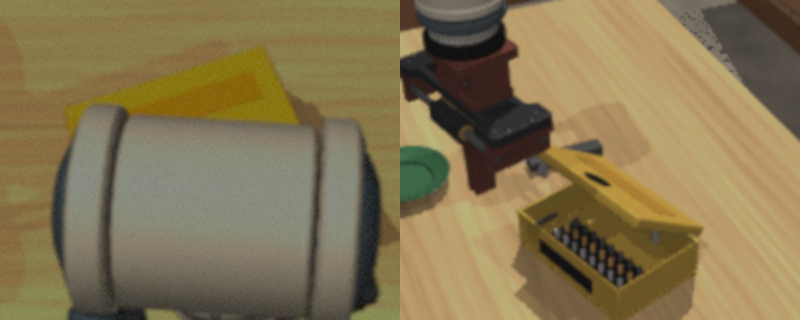

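The lid has sprung ajar with the fingers clear. Next: lower in front of it and approach along the case's x axis.

>>> {"fn": "drive_tool", "kwargs": {"series": [[[0,0,0,-0.04,0],[0,0,0,-0.083,0],[0,0.03,0.009,-0.083,0],[0,0.06,0.018,-0.083,0],[0,0.085,0.0255,-0.083,0],[0,0.095,0.0285,-0.083,0],[0,0.1,0.03,-0.083,0],[0,0.1,0.03,-0.083,0]]]}}

```text
time: 5.2
eef_pos: [527.9, 35.6, 136.6]
orientation: [0.602, 0.798, -0.0, -0.0]
wrist_force: [0.5, 0.6, 1.1]
gripper_width: 0.4
```

>>> {"fn": "drive_tool", "kwargs": {"series": [[[0,0.005,0.0015,0,0],[0,0.01,0.003,0,0],[0,0.015,0.0045,0.002,0],[0,0.02,0.006,0.004,0],[0,0.025,0.0075,0.006,0],[0,0.03,0.009,0.008,0]]]}}

```text
time: 5.8
eef_pos: [558.1, 44.4, 145.9]
orientation: [0.603, 0.798, 0.0, 0.0]
wrist_force: [-1.3, -1.2, 0.7]
gripper_width: 0.9
```

>>> {"fn": "drive_tool", "kwargs": {"series": [[[0,0.006,0.002,0.002,0],[0,0.012,0.0035,0.004,0],[0,0.018,0.0055,0.006,0],[0,0.024,0.007,0.008,0],[0,0.03,0.009,0.01,0],[0,0.036,0.011,0.012,0],[0,0.042,0.0125,0.014,0],[0,0.048,0.0145,0.016,0]]]}}

```text
time: 6.6
eef_pos: [606.2, 59.1, 161.2]
orientation: [0.603, 0.798, -0.0, -0.0]
wrist_force: [-0.8, -0.0, 0.1]
gripper_width: 0.3
```

```bash
python3 - <<'E'
from h import *
s=grab('side','s3')
cv2.imwrite('pics/c3.png',cv2.resize(s['img'][100:280,220:420],None,fx=3,fy=3,interpolation=2));print(robot.observe()['eef_pos'])
E
```

```text
[606.91087281  59.36312066 161.47166953]
```

View pics/c3.png

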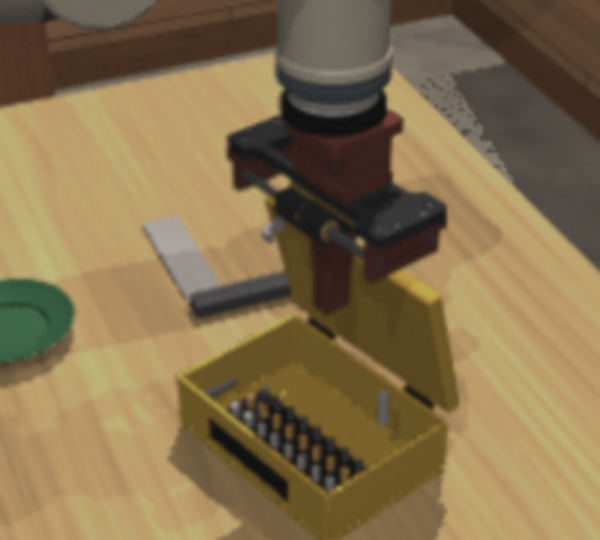

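The lid is nearly upright against the fingers (crop 335,290), and the case hasn't moved. I'll keep pushing past upright.

>>> {"fn": "drive_tool", "kwargs": {"series": [[[0,0.006,0.002,0.001,0],[0,0.012,0.0035,0.002,0],[0,0.018,0.0055,0.003,0],[0,0.024,0.007,0.003,0],[0,0.03,0.009,0.003,0],[0,0.036,0.011,0.003,0],[0,0.042,0.0125,0.003,0],[0,0.048,0.0145,0.003,0],[0,0.052,0.0155,0.003,0],[0,0.052,0.0155,0.003,0]]]}}

```text
time: 7.65
eef_pos: [658.2, 74.7, 163.9]
orientation: [0.603, 0.798, 0.0, -0.0]
wrist_force: [-0.3, -1.7, -0.2]
gripper_width: 0.5
```

>>> {"fn": "drive_tool", "kwargs": {"series": [[[0,-0.02,-0.006,0,0],[0,-0.05,-0.015,0.02,0],[0,-0.09,-0.027,0.06,0],[0,-0.13,-0.039,0.09,0],[0,-0.17,-0.051,0.1,0],[0,-0.21,-0.063,0.1,0],[0,-0.24,-0.072,0.1,0],[0,-0.24,-0.072,0.1,0],[0,-0.24,-0.072,0.1,0],[0,-0.24,-0.072,0.1,0]]]}}

```text
time: 8.65
eef_pos: [418.4, 2.7, 264.0]
orientation: [0.603, 0.798, 0.0, -0.0]
wrist_force: [0.9, 0.8, -0.4]
gripper_width: 0.3
```

```bash
python3 - <<'E'
from h import *
s=grab('side','s4');t=grab('top','t4')
a=cv2.resize(t['img'][110:290,190:390],None,fx=2,fy=2,interpolation=2);b=cv2.resize(s['img'][100:280,220:420],None,fx=2,fy=2,interpolation=2)
cv2.imwrite('pics/c4.png',np.hstack([a,b]));print(robot.observe()['eef_pos'])
s0=np.load('pics/s0.npz')['img'].astype(int);t0=np.load('pics/t0.npz')['img'].astype(int)
cv2.imwrite('pics/d4.png',cv2.resize(np.hstack([np.abs(t['img']-t0),np.abs(s['img']-s0)]).clip(0,255).astype(np.uint8),(800,300)))
E
```

```text
[418.43000192   2.71665168 263.59325871]
```

View pics/c4.png

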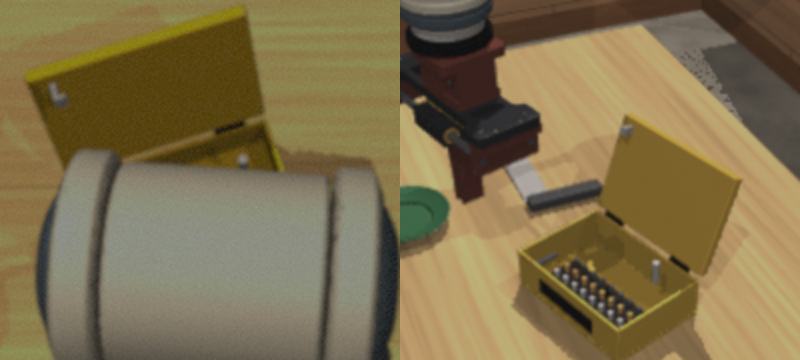

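View pics/d4.png

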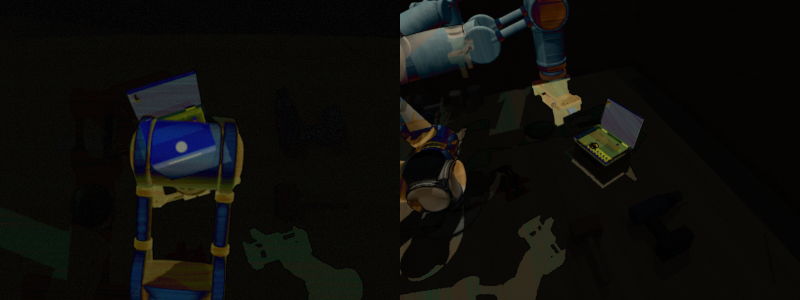

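The lid leans back well past upright. The difference image shows no change at the four other objects or at the base of the case. I'll check the lid angle from depth, then hand in.

```bash
python3 - <<'E'
from h import *
s=dict(np.load('pics/s4.npz'));t=dict(np.load('pics/t4.npz'))
P=[world(t,190+x/2,110+y/2) for x in range(60,240,6) for y in range(70,125,5)]
P=np.array([p for p in P if p[2]>80]);c=P.mean(0);n=np.linalg.svd(P-c)[2][2];n*=np.sign(n[2])
print(len(P),c.round(),n.round(3),'lid angle',np.pi-np.arccos(n[2]),np.abs((P-c)@n).max())
E
python3 -c "
from h import *
print(robot.hand_in())"
```

```text
317 [669.  87. 133.] [0.943 0.037 0.332] lid angle 1.9092181109054147 28.668520974506126
the job is handed in; nothing more can be done
None
```

The bit case is open and the job is handed in; the run took about 9 s of the 45 s allowed.

- **Press:** I pushed the pad down with the closed fingertips to the stop. The wrist force read about 12 N.
- **Spring open:** I lifted the fingers straight off, and the picture showed the lid ajar with nothing touching it.
- **Push back:** I pushed the front edge with the outside of the fingers until the lid went past upright, then drew the arm back clear. Forces stayed around 2 N or less.

**Last checks:** The final pictures show the lid leaning back fully open. The depth fit gives about 1.91 rad against the 1.95 stop. That fit is rough, because some points were up to 29 mm off the plane. Comparing the first and last pictures by eye, I saw no movement of the case, saucer, mallet, drill or tri-square. I did not measure their shifts in millimetres, and the arm hid part of the case from the top camera. None of the checks failed.

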